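Put the bench blocks away in their cradles

ROBOT

A 7-joint arm with a two-finger parallel gripper is mounted at the origin on a cart in front of the work surface, level with it; the furniture and walls round the work are solid. World frame = base frame: x ahead of the robot, y to its left, z up, the work surface at z = 0. Lengths are in m, angles in degrees, forces in N, time in s.
With the tool pointing down it reaches from about 0.4 to 0.85 m from the base axis. Payload 10.4 kg.
Tool frame: the origin (TCP) lies at the very end of the fingers, on their centre line; the grasp point (between the pads) lies 19 mm behind it; z points along the fingers, y is the line along which they close (so a half turn about z gives the same grasp; the last joint's range is limited). The gripper opens to 87 mm and grips with 3 to 60 N. Pads are 19 mm wide; open, the fingers measure 117 mm over their backs; the gripper's body (75 mm by 190 mm) begins 51 mm behind the grasp point.
Start: joints at [-70.909, 19.034, -3.707, 83.658, 1.238, 77.344, -5.071], TCP at [0.218, 0.586, 0.223] pointing down, gripper open.
Joint ranges: [-148.97, 148.97], [-28.65, 121.19], [-84.17, 76.75], [9.2, 138.47], [-72.65, 252.65], [3.7, 117.97], [-149.18, 149.18]. Speed limits (degrees/s): [127.2, 127.2, 159.86, 159.86, 180, 180, 180].

INTERFACE

Orientations are given as [roll, pitch, yaw] about the fixed x, y, z axes, in that order (R = Rz(yaw) Ry(pitch) Rx(roll)).
In Python, from workcell import readout, cams, job_done gives the robot as it stands.
- The arm moves only by the shell command python3 -m pendant 'ROWS' [FORCE]. ROWS is JSON, a list of rows, each an object with "hand": the opening, from -1 (shut) to 1 (fully open); "travel": the shift along the tool's x, y, z scaled (see below), a list of three; "twist": the turn about the tool's z scaled (see below). In form: [{"hand": hand, "travel": [dx, dy, dz], "twist": twist}, ...]. A call has exactly 10 rows; each row is the pose to reach, as a shift and turn from the pose commanded when the call began, along the tool's axes at that moment, turning the shorter way round; what a row does not reach only later rows make up. The controller multiplies each number of a shift by 0.2 m and each number of a turn by 180 degrees. A row lasts 1/10 s, in which the tool goes at most 50 mm and 8.59 degrees, less where a joint would pass 70% of its speed; a pose out of reach is approached as far as the arm can. A call with a number of a shift or a turn outside -1 to 1 is refused whole. A call with a gripper value outside its range is refused whole. The fingers move at their own pace and stop on an object; FORCE is the grip in N (left out, the last holds). Time passes only in rows, so rows that repeat a pose let the fingers close, or fill a call up. It gives the time, the measured TCP pose, the force, the opening and the grip force at its end, in the units of the state.
- readout.get_state(): the state, without advancing time (a new reading comes with each control period).
- cams.get_image(name): name is "scene" or "top"; returns a dict with "color" (420x560x3 uint8, red, green, blue), "fovy" (degrees; the focal length in pixels is half the picture's height over the tangent of half this angle, whatever the lens; pixels are square), "cx", "cy" (the principal point, pixels), "eye" and "orientation" of the camera in the world. Camera axes: x right, y down, z forward; pixel columns grow to the right and rows downward; lengths in m; the calibration is good to about 2 mm. A picture is of the moment at which its call begins. There is no depth.
- job_done(): hands the job in; it is judged then, once.
The state is a dict: "time": time; "qpos": joint angles; "joint_vel": joint speeds; "joint_efforts": joint torques, N m; "position": TCP position; "ee_rot": TCP orientation; "contact_force": force on the tool from outside, world axes, zero at the start; "moment": the same for the moment, N m; "grip_width": opening from 0.0 (shut) to 1.0 (fully open); "grasp_force": force on a finger pad.
Only numpy, scipy, OpenCV 4.12 (cv2) and the standard library are available. Lean on these libraries where they do the work, as an engineer would, in place of code of your own. Each camera call takes 0.05 s, during which the arm holds its last target. There are 200 camera calls.

TASK

Put the four loose blocks (plaster block, dark sanding block, wooden wedge and upright tubular kiln prop) away, one after another, each standing flat and roughly centred inside the rim of the wooden cradle made for it: the wet sanding block in the long cradle with the slatted floor, the plaster block in the long cradle with the closed floor, the wedge in the nearly square one, the kiln prop upright in the round one. Leave the white pointed casting and the mug where they are.

Things in the scene. Friction and masses are not known exactly. Their poses are not given: they have to be found in the camera images.
- plaster_block: Loose, lies flat with z up. Origin at the centre of its underside. White plaster block with rounded edges, 65 mm along x, 98 mm along y, 35 mm high, about 0.26 kg. Grip across the 65 mm (fingers closing along its x).
- sanding_block: Loose, lies flat with z up. Origin at the centre of its underside. Dark grey box-shaped sanding block, 50 mm along x, 85 mm along y, 28 mm high, about 0.11 kg. Grip across the 50 mm (fingers closing along its x).
- wood_wedge: Loose, lies flat with z up. Origin at the centre of its underside. Brown wooden wedge, 55 mm along x, 46 mm along y, 22 mm high; in plan it narrows from a 39 mm wide flat face at x = -26 mm to a 9 mm wide flat face at x = +27 mm (centred at y = -3 mm). Grip these two faces: fingers closing along its x, 54 mm apart, at y = -3 mm; the long sides slant and slip. About 0.05 kg.
- kiln_prop: Loose, lies flat with z up. Origin at the centre of its underside. Terracotta tube standing upright, 42 mm across, 45 mm high, 18 mm hole through its middle, about 0.09 kg. Grip across the 42 mm in any direction; any turn about the vertical will do.
- cradle_large: Long wooden cradle with a plain closed floor, the largest of the four, for the plaster block. Fixed; origin centre of underside. Floor 8 mm, rim top 18 mm above worktop; outside 103 x 138 mm, inside 85 mm along x by 120 along y: the plaster block has at least 10 mm spare all round, x along x. Both rims along y have a 50 mm gap mid-length for fingers closing along x.
- cradle_slatted: Long wooden cradle with a floor of five slats (gaps of 6 mm between them), for the sanding block. Fixed; origin centre of underside. Floor 8 mm, rim top 18 mm above worktop; outside 91 x 125 mm, inside 73 mm along x by 107 along y: the sanding block has at least 10 mm spare all round, x along x. Both rims along y have a 50 mm gap mid-length for fingers closing along x.
- cradle_square: Nearly square wooden cradle with a closed floor, for the wooden wedge. Fixed; origin centre of underside. Floor 8 mm, rim top 18 mm above worktop; outside 93 x 84 mm, inside 75 mm along x by 66 along y: the wedge has at least 10 mm spare all round, x along x. Both rims along y have a 46 mm gap mid-length for fingers closing along x.
- cradle_round: Round wooden cradle, 80 mm across, for the kiln prop. Fixed; origin centre of underside. Floor 8 mm, top of the dark rounded rim 18 mm above worktop; inside the rim 62 mm across: the prop has 10 mm spare all round. The rim is open over about 40 mm on the cradle's +x and -x sides, for fingers closing along x.
- casting: Bystander: loose white pointed plaster casting, 65 x 73 mm, 37 mm high; origin at the centre of its underside. Leave it alone.
- mug: Bystander: loose cream mug with a handle, 120 mm across, 105 mm high, behind the cradles; origin at the centre of its underside. Leave it alone.
Things that resemble listed ones, but are neither listed nor needed, are in the scene too. What is shaped like the plaster_block but pink is not meant.

How it is judged:
By the outcome, as a careful person would: the job done as asked, in the order asked, and still so for the second after the job is handed in, with the robot touching nothing.
It also fails if it takes over 96 s, if anything falls off the work surface, if the arm or the gripper's body presses on something with over 40 N, if the wrist force passes 120 N, or if a joint passes its speed limit or range.

## Working session

There is one attempt and no reset: what is moved stays moved. The work goes in short steps, Python scripts to look and compute and a shell command to move; the robot and the scene stay as the last step left them, time stands still between calls to the robot, and variables do not carry over. Pictures are saved under pics/ and viewed, at most 14 in all, crops included, and the job is handed in when it is done.

```bash
ls; mkdir -p pics; python3 - <<'E'
from workcell import readout,cams
import cv2
s=readout.get_state();print({k:s[k] for k in('time','position','ee_rot','grip_width','contact_force')})
for n in('top','scene'):
    i=cams.get_image(n);print(n,{k:i[k] for k in i if k!='color'})
    cv2.imwrite(f'pics/{n}0.png',i['color'][:,:,::-1])
E
```

```text
pics
{'time': 0.0, 'position': array([0.21758414, 0.58548404, 0.22176204]), 'ee_rot': array([-1.79918473e+02,  2.77213030e-03,  1.59616982e+02]), 'grip_width': 0.9975908290293546, 'contact_force': array([0.21100366, 0.12863133, 0.98586162])}
top {'fovy': 42.84887328045238, 'cx': 278.30615184416763, 'cy': 208.2686926948037, 'eye': array([ 0.38773886, -0.01553711,  1.78975128]), 'orientation': array([-174.09632703,    0.54905476,  -91.00340782])}
scene {'fovy': 48.654020432785174, 'cx': 277.6135361451676, 'cy': 215.95248533923694, 'eye': array([-0.28983065, -0.71793071,  0.88436975]), 'orientation': array([-127.97364196,   -1.07904112,  -50.75383373])}
```

View pics.

View pics/top0.png

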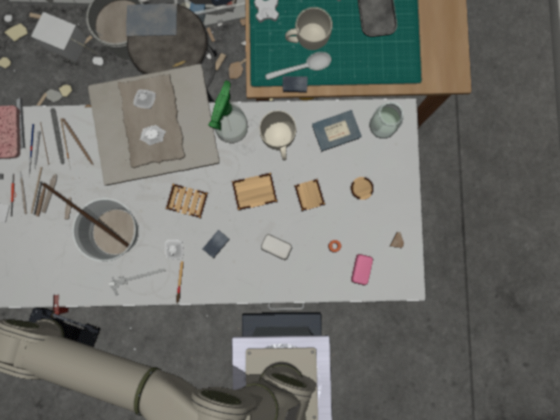

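View pics/scene0.png

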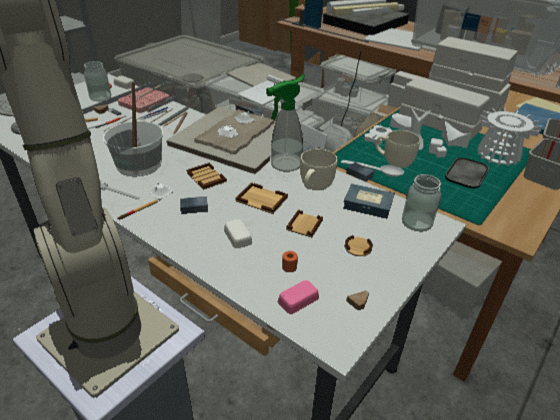

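```bash
python3 - <<'E'
import cv2
t=cv2.imread('pics/top0.png')
for k,(a,b) in {'A':(160,310),'B':(290,420)}.items():
    c=t[170:290,a:b] if k=='B' else t[170:270,a:b]
    c=cv2.resize(c,None,fx=5,fy=5,interpolation=cv2.INTER_CUBIC); cv2.imwrite(f'pics/top{k}.png',c)
E
```

```text
(no output)
```

View pics/topA.png

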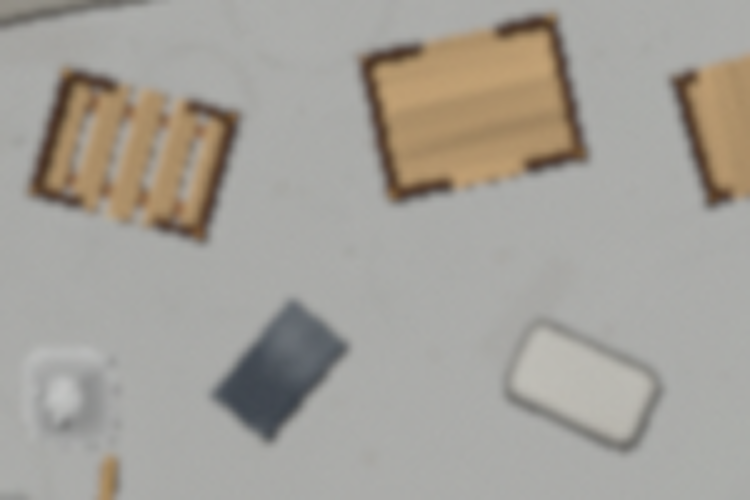

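View pics/topB.png

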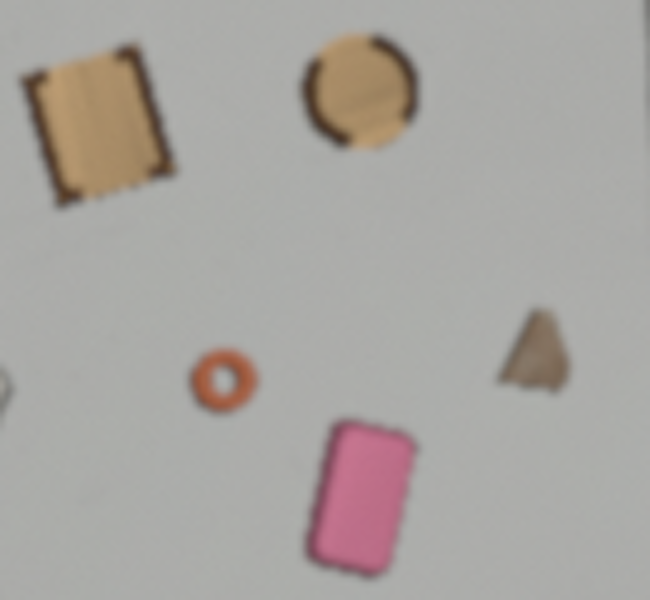

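```bash
python3 - <<'E'
import cv2,numpy as np
t=cv2.imread('pics/top0.png');s=cv2.imread('pics/scene0.png')
a=cv2.resize(t[225:255,382:412],None,fx=13,fy=13,interpolation=cv2.INTER_CUBIC)
b=cv2.resize(s[283:313,343:373],None,fx=13,fy=13,interpolation=cv2.INTER_CUBIC)
cv2.imwrite('pics/wedge.png',np.hstack([a,b]))
E
```

```text
(no output)
```

View pics/wedge.png

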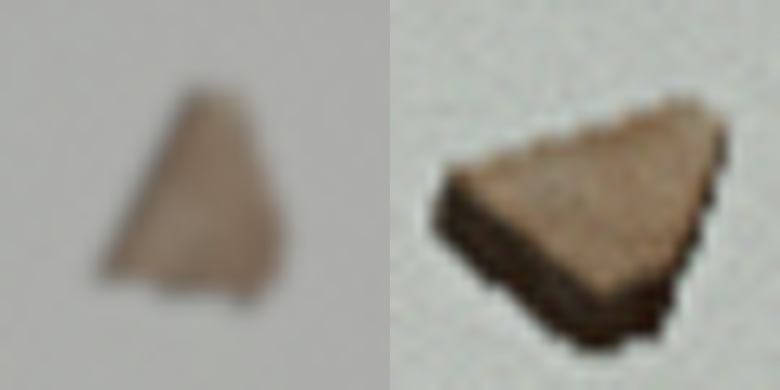

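```bash
cat > h.py <<'E'
import numpy as np,cv2
from scipy.spatial.transform import Rotation as R
from scipy.optimize import minimize
CAM={'top':(42.84887328045238,278.30615184416763,208.2686926948037,[0.38773886,-0.01553711,1.78975128],[-174.09632703,0.54905476,-91.00340782]),
'scene':(48.654020432785174,277.6135361451676,215.95248533923694,[-0.28983065,-0.71793071,0.88436975],[-127.97364196,-1.07904112,-50.75383373])}
def _p(c):
    f,cx,cy,e,o=CAM[c];return 210/np.tan(np.radians(f/2)),cx,cy,np.array(e),R.from_euler('xyz',o,degrees=True).as_matrix()
def world(c,uv,z):
    f,cx,cy,e,M=_p(c);uv=np.atleast_2d(uv).astype(float)
    d=np.c_[(uv-[cx,cy])/f,np.ones(len(uv))]@M.T
    return (e+d*((z-e[2])/d[:,2])[:,None])[:,:2]
def proj(c,P):
    f,cx,cy,e,M=_p(c);q=(np.asarray(P)-e)@M;return q[:,:2]/q[:,2:]*f+[cx,cy]
def crop(pts,off,s): return (np.array(pts)+.5)/s-.5+off
def rect(c,clicks,sx,sy,z0,z1,ang):
    """fit prism silhouette sx*sy from z0..z1 to clicked outline; -> x,y,yaw deg"""
    S=16;o=np.floor(clicks.min(0))-6;n=int((np.ptp(clicks,axis=0).max()+12)*S)
    def ras(p):
        m=np.zeros((n,n),np.uint8);cv2.fillPoly(m,[cv2.convexHull(((p-o)*S).astype(np.float32)).astype(np.int32)],1);return m
    T=ras(clicks)
    def cost(v):
        a=np.radians(v[2]);q=np.array([[sx,sy],[-sx,sy],[-sx,-sy],[sx,-sy]])/2@np.array([[np.cos(a),np.sin(a)],[-np.sin(a),np.cos(a)]])+v[:2]/1000
        m=ras(proj(c,np.vstack([np.c_[q,[z]*4] for z in(z0,z1)])));return 1-(m&T).sum()/(m|T).sum()
    w=world(c,clicks,(z0+z1)/2).mean(0)*1000
    r=min((minimize(cost,[*w,ang+d],method='Nelder-Mead',options=dict(initial_simplex=np.array([*w,ang+d])+[[0,0,0],[6,0,0],[0,6,0],[0,0,6]])) for d in(-8,0,8)),key=lambda r:r.fun)
    return np.round(r.x,1),round(r.fun,3)
E
python3 - <<'E'
from h import *
A=(160,170);B=(290,170)
def ax(c,i,j,z):  # yaw of direction i->j
    w=world(c,c_:=0,0)
L={'slat':(([67,70],[238,113],[205,240],[33,192]),A,.091,.125,0,.018),
'large':(([362,58],[553,15],[586,157],[394,200]),A,.103,.138,0,.018),
'square':(([24,78],[136,43],[175,172],[62,207]),B,.093,.084,0,.018),
'sand':(([293,298],[349,347],[270,440],[212,392]),A,.050,.085,0,.028),
'plaster':(([540,317],[555,320],[650,370],[663,388],[640,440],[622,452],[515,402],[503,385]),A,.065,.098,0,.035)}
for k,(p,o,sx,sy,z0,z1) in L.items():
    q=crop(p,o,5);w=world('top',q,z1)
    # long axis guess: minAreaRect
    best=min((rect('top',q,sx,sy,z0,z1,a) for a in (range(-90,90,15))),key=lambda r:r[1]);print(k,best)
print('round',world('top',crop([[361,91]],B,5),.014)*1000, world('top',crop([[346,46],[378,136]],B,5),.018)*1000)
print('prop',world('top',crop([[224,380]],B,5),.035)*1000,world('top',crop([[223,380]],B,5),.045)*1000)
print('wedge scene',world('scene',crop([[65,172],[218,295],[332,125],[290,100]],(343,283),13),.022)*1000)
print('wedge top',world('top',crop([[105,278],[250,300],[285,240],[240,92],[190,90]],(382,225),13),.022)*1000)
E
```

```text
slat (array([603.7, 303.4, -17.4]), np.float64(0.121))
large (array([ 632. ,   77.4, -168.1]), np.float64(0.11))
square (array([ 615.9, -104.5,   14.4]), np.float64(0.113))
sand (array([ 459.3,  206.4, -130.3]), np.float64(0.12))
plaster (array([442.3,   5.6, -30.3]), np.float64(0.158))
round [[ 635.27484223 -282.11675897]] [[ 665.2556896  -272.52323836]
 [ 604.26350141 -291.80699323]]
prop [[ 443.38223444 -183.129969  ]] [[ 443.07671617 -181.52543218]]
wedge scene [[ 439.9000592  -366.97477558]
 [ 432.36626728 -405.5206478 ]
 [ 483.55172454 -399.89611164]
 [ 483.95293916 -390.31062078]]
wedge top [[ 439.49726472 -365.81430292]
 [ 433.2930733  -402.2018249 ]
 [ 448.28358069 -411.66408134]
 [ 485.96872714 -401.8289316 ]
 [ 486.7053442  -389.19012813]]
```

```bash
cat >> h.py <<'E'
def go(*targets):
    from workcell import readout
    s=readout.get_state();p=np.array(s['position'])*1000
    M=R.from_euler('xyz',s['ee_rot'],degrees=True).as_matrix();yaw=s['ee_rot'][2]
    print('t',round(float(s['time']),2),'p',p.round(1),'rot',np.round(s['ee_rot'],1),'grip',round(float(s['grip_width']),2),np.round(s['grasp_force'],1),'F',np.round(s['contact_force'],1))
    for x,y,z,w in targets:
        d=M.T@(np.array([x,y,z])-p);print('travel',(d/200).round(3),'twist',round(-((w-yaw+180)%360-180)/180,3))
E
python3 - <<'E'
from h import *
print('mug handle/body',world('top',[[284,157],[278,148],[280,130]],.07)*1000)
go((442,6,120,60))
T={'slat':(603.7,303.4,-17.4,.091,.125,.018),'large':(632,77.4,11.9,.103,.138,.018),'square':(615.9,-104.5,14.4,.093,.084,.018),'sand':(459.3,206.4,49.7,.05,.085,.028),'plaster':(442.3,5.6,-30.3,.065,.098,.035),'wedge':(460.8,-387.2,-11,.055,.046,.022),'prop':(443,-182,17.5,.042,.042,.045),'round':(635.3,-282.1,17.5,.08,.08,.018)}
a=cv2.imread('pics/scene0.png')[150:320,170:385];a=cv2.resize(a,None,fx=3.6,fy=3.5*3.6/3.5,interpolation=cv2.INTER_CUBIC)
for k,(x,y,w,sx,sy,h) in T.items():
    c,s=np.cos(np.radians(w)),np.sin(np.radians(w))
    q=np.array([[sx,sy],[-sx,sy],[-sx,-sy],[sx,-sy]])/2@np.array([[c,s],[-s,c]])+[x/1000,y/1000]
    if k in('prop','round'):
        t=np.linspace(0,6.28,24);q=np.c_[np.cos(t),np.sin(t)]*sx/2+[x/1000,y/1000]
    u=(proj('scene',np.c_[q,[h]*len(q)])-[170,150]+.5)*3.6
    cv2.polylines(a,[u.astype(int)],True,(0,0,255),1)
cv2.imwrite('pics/ov.png',a);print(a.shape)
E
```

```text
mug handle/body [[733.63271355 -23.69290927]
 [763.88017274  -4.6410415 ]
 [823.79953925 -12.24864216]]
t 0.1 p [217.6 585.6 221.9] rot [-179.9    0.   159.6] grip 1.0 0.0 F [-1.2  0.   0.4]
travel [-2.061 -2.325  0.512] twist 0.553
(612, 774, 3)
```

View pics/ov.png

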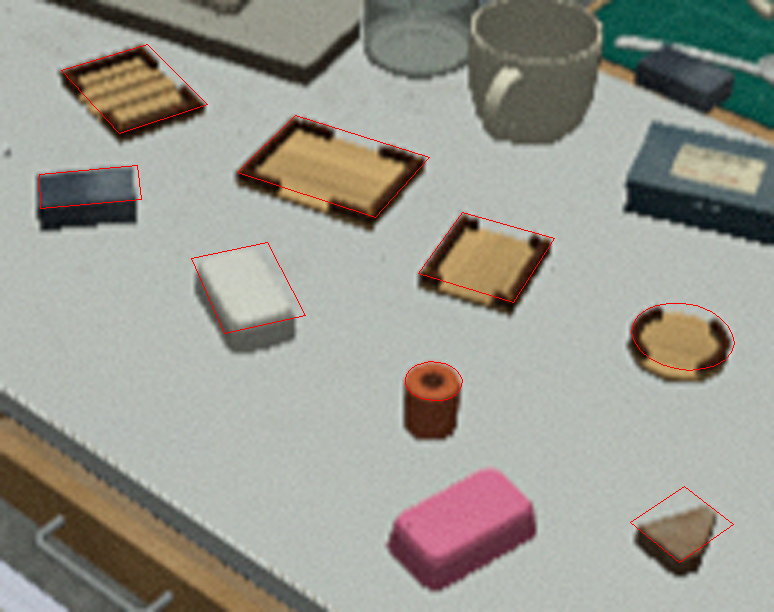

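```bash
R='x'; python3 -m pendant '[{"hand":1,"travel":[-0.25,-0.25,0],"twist":0},{"hand":1,"travel":[-0.5,-0.5,0],"twist":0},{"hand":1,"travel":[-0.7,-0.7,0],"twist":0},{"hand":1,"travel":[-0.85,-0.9,0.1],"twist":0},{"hand":1,"travel":[-1,-1,0.1],"twist":0},{"hand":1,"travel":[-1,-1,0.1],"twist":0},{"hand":1,"travel":[-1,-1,0.1],"twist":0},{"hand":1,"travel":[-1,-1,0.1],"twist":0},{"hand":1,"travel":[-1,-1,0.1],"twist":0},{"hand":1,"travel":[-1,-1,0.1],"twist":0}]' 30
python3 -m pendant '[{"hand":1,"travel":[-0.25,-0.25,0],"twist":0},{"hand":1,"travel":[-0.5,-0.5,0],"twist":0},{"hand":1,"travel":[-0.7,-0.7,0.1],"twist":0.05},{"hand":1,"travel":[-0.85,-0.9,0.1],"twist":0.1},{"hand":1,"travel":[-1,-1,0.2],"twist":0.15},{"hand":1,"travel":[-1,-1,0.2],"twist":0.2},{"hand":1,"travel":[-1,-1,0.2],"twist":0.2},{"hand":1,"travel":[-1,-1,0.2],"twist":0.2},{"hand":1,"travel":[-1,-1,0.2],"twist":0.2},{"hand":1,"travel":[-1,-1,0.2],"twist":0.2}]'
python3 -c "
from h import *
go((442,6,120,59.7))"
```

```text
time: 1.1
position: [0.3348, 0.3299, 0.2025]
ee_rot: [-180.0, -0.0, 159.7]
contact_force: [-0.1, -0.6, -0.8]
grip_width: 1.003
grasp_force: 0.0
time: 2.1
position: [0.4532, 0.0732, 0.1628]
ee_rot: [180.0, -0.0, 123.8]
contact_force: [0.2, -0.7, 0.2]
grip_width: 1.004
grasp_force: 0.0
t 2.1 p [453.2  73.2 162.8] rot [180.   -0.  123.8] grip 1.0 0.0 F [ 0.2 -0.7  0.2]
travel [-0.248 -0.233  0.214] twist 0.356
```

```bash
python3 -m pendant '[{"hand":1,"travel":[-0.1,-0.1,0.1],"twist":0.356},{"hand":1,"travel":[-0.2,-0.2,0.2],"twist":0.356},{"hand":1,"travel":[-0.248,-0.233,0.3],"twist":0.356},{"hand":1,"travel":[-0.248,-0.233,0.4],"twist":0.356},{"hand":1,"travel":[-0.248,-0.233,0.5],"twist":0.356},{"hand":1,"travel":[-0.248,-0.233,0.5],"twist":0.356},{"hand":1,"travel":[-0.248,-0.233,0.5],"twist":0.356},{"hand":1,"travel":[-0.248,-0.233,0.5],"twist":0.356},{"hand":1,"travel":[-0.248,-0.233,0.5],"twist":0.356},{"hand":1,"travel":[-0.248,-0.233,0.5],"twist":0.356}]'
python3 -c "
from h import *
go((442,6,6,59.7))
import cv2
from workcell import cams
t=cams.get_image('top')['color'][:,:,::-1][185:285,210:340];s=cams.get_image('scene')['color'][:,:,::-1][170:270,180:310]
cv2.imwrite('pics/g1.png',cv2.resize(np.vstack([t,s]),None,fx=3,fy=3,interpolation=cv2.INTER_CUBIC))"
```

```text
time: 3.1
position: [0.4421, 0.0052, 0.0627]
ee_rot: [180.0, -0.0, 59.8]
contact_force: [-0.0, 0.4, 0.1]
grip_width: 0.999
grasp_force: 0.0
t 3.1 p [442.1   5.2  62.7] rot [180.   -0.   59.8] grip 1.0 0.0 F [-0.   0.4  0.1]
travel [ 0.003 -0.002  0.284] twist 0.0
```

View pics/g1.png

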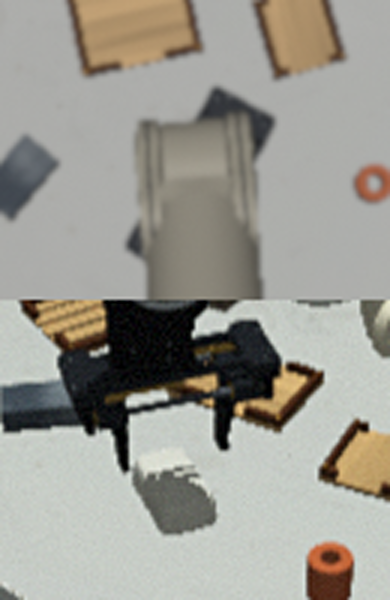

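```bash
python3 -m pendant '[{"hand":1,"travel":[0,0,0.1],"twist":0},{"hand":1,"travel":[0,0,0.2],"twist":0},{"hand":1,"travel":[0,0,0.28],"twist":0},{"hand":1,"travel":[0,0,0.28],"twist":0},{"hand":-1,"travel":[0,0,0.28],"twist":0},{"hand":-1,"travel":[0,0,0.28],"twist":0},{"hand":-1,"travel":[0,0,0.28],"twist":0},{"hand":-1,"travel":[0,0,0.28],"twist":0},{"hand":-1,"travel":[0,0,0.28],"twist":0},{"hand":-1,"travel":[0,0,0.28],"twist":0}]' 30
python3 -c "
from h import *
go((632,77.4,70,101.9))"
```

```text
time: 4.2
position: [0.4424, 0.0046, 0.0069]
ee_rot: [180.0, -0.0, 59.5]
contact_force: [-0.1, 0.0, 3.8]
grip_width: 0.677
grasp_force: 29.5
t 4.2 p [442.4   4.6   6.9] rot [180.   -0.   59.5] grip 0.68 29.5 F [-0.1  0.   3.8]
travel [ 0.795  0.633 -0.314] twist -0.235
```

```bash
python3 -m pendant '[{"hand":-1,"travel":[0,0,-0.1],"twist":0},{"hand":-1,"travel":[0,0,-0.25],"twist":0},{"hand":-1,"travel":[0.15,0.12,-0.32],"twist":-0.05},{"hand":-1,"travel":[0.3,0.24,-0.32],"twist":-0.1},{"hand":-1,"travel":[0.47,0.37,-0.32],"twist":-0.15},{"hand":-1,"travel":[0.64,0.5,-0.32],"twist":-0.2},{"hand":-1,"travel":[0.75,0.6,-0.32],"twist":-0.235},{"hand":-1,"travel":[0.795,0.633,-0.32],"twist":-0.235},{"hand":-1,"travel":[0.795,0.633,-0.32],"twist":-0.235},{"hand":-1,"travel":[0.795,0.633,-0.32],"twist":-0.235}]'
python3 -c "
from h import *
go((632,77.4,15.5,101.9))
import cv2
from workcell import cams
t=cams.get_image('top')['color'][:,:,::-1][135:235,210:340];s=cams.get_image('scene')['color'][:,:,::-1][140:240,200:330]
cv2.imwrite('pics/g2.png',cv2.resize(np.vstack([t,s]),None,fx=3,fy=3,interpolation=cv2.INTER_CUBIC))"
```

```text
time: 5.2
position: [0.6307, 0.0769, 0.0697]
ee_rot: [-179.9, 0.0, 101.8]
contact_force: [-0.6, -0.1, -2.4]
grip_width: 0.673
grasp_force: 29.0
t 5.2 p [630.7  76.9  69.7] rot [-179.9    0.   101.8] grip 0.67 29.0 F [-0.6 -0.1 -2.4]
travel [0.001 0.007 0.271] twist -0.001
```

View pics/g2.png

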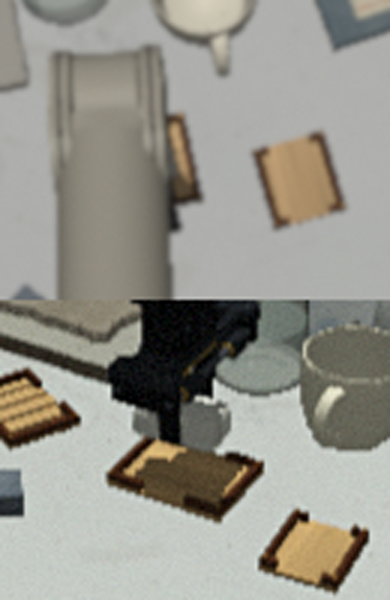

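```bash
python3 -m pendant '[{"hand":-1,"travel":[0,0.007,0.1],"twist":0},{"hand":-1,"travel":[0,0.007,0.18],"twist":0},{"hand":-1,"travel":[0,0.007,0.23],"twist":0},{"hand":-1,"travel":[0,0.007,0.255],"twist":0},{"hand":-1,"travel":[0,0.007,0.268],"twist":0},{"hand":-1,"travel":[0,0.007,0.268],"twist":0},{"hand":1,"travel":[0,0.007,0.268],"twist":0},{"hand":1,"travel":[0,0.007,0.268],"twist":0},{"hand":1,"travel":[0,0.007,0.268],"twist":0},{"hand":1,"travel":[0,0.007,0.268],"twist":0}]'
python3 -c "
from h import *
go((632,77.4,90,101.9),(459.3,206.4,80,139.7))"
```

```text
time: 6.3
position: [0.6335, 0.0777, 0.0175]
ee_rot: [179.9, -0.0, 101.8]
contact_force: [0.4, 0.1, 0.7]
grip_width: 0.945
grasp_force: 0.0
t 6.3 p [633.5  77.7  17.5] rot [179.9  -0.  101.8] grip 0.95 0.0 F [0.4 0.1 0.7]
travel [-0.    -0.007 -0.363] twist -0.0
travel [ 0.808 -0.72  -0.313] twist -0.21
```

```bash
python3 -m pendant '[{"hand":1,"travel":[0,0,-0.1],"twist":0},{"hand":1,"travel":[0,0,-0.25],"twist":0},{"hand":1,"travel":[0,0,-0.36],"twist":0},{"hand":1,"travel":[0.17,-0.15,-0.36],"twist":-0.05},{"hand":1,"travel":[0.34,-0.3,-0.36],"twist":-0.1},{"hand":1,"travel":[0.51,-0.45,-0.36],"twist":-0.15},{"hand":1,"travel":[0.68,-0.6,-0.34],"twist":-0.21},{"hand":1,"travel":[0.808,-0.72,-0.313],"twist":-0.21},{"hand":1,"travel":[0.808,-0.72,-0.313],"twist":-0.21},{"hand":1,"travel":[0.808,-0.72,-0.25],"twist":-0.21}]'
python3 -c "
from h import *
go((459.3,206.4,5,139.7))
import cv2
from workcell import cams
t=cams.get_image('top')['color'][:,:,::-1][160:260,190:320];s=cams.get_image('scene')['color'][:,:,::-1][145:245,170:300]
cv2.imwrite('pics/g3.png',cv2.resize(np.vstack([t,s]),None,fx=3,fy=3,interpolation=cv2.INTER_CUBIC))"
```

```text
time: 7.3
position: [0.4601, 0.2072, 0.0683]
ee_rot: [179.8, 0.1, 139.7]
contact_force: [0.2, -0.9, -0.4]
grip_width: 1.0
grasp_force: 0.0
t 7.3 p [460.1 207.2  68.3] rot [1.798e+02 1.000e-01 1.397e+02] grip 1.0 0.0 F [ 0.2 -0.9 -0.4]
travel [ 0.001 -0.007  0.316] twist -0.0
```

View pics/g3.png

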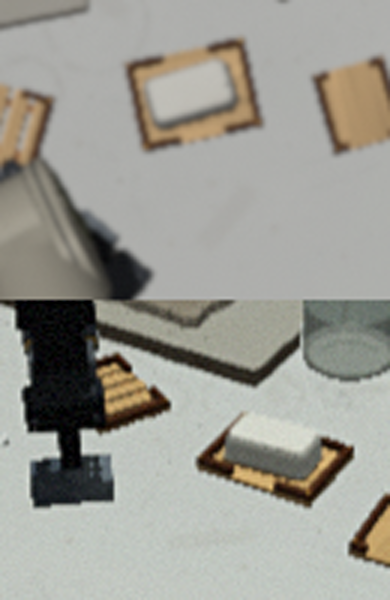

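The plaster block sits flat in its cradle, at about (192,95) against a cradle centre of about (194,96) in the upper crop. The fingers are over the sanding block.

```bash
python3 -m pendant '[{"hand":1,"travel":[0,-0.007,0.1],"twist":0},{"hand":1,"travel":[0,-0.007,0.2],"twist":0},{"hand":1,"travel":[0,-0.007,0.29],"twist":0},{"hand":1,"travel":[0,-0.007,0.315],"twist":0},{"hand":-1,"travel":[0,-0.007,0.315],"twist":0},{"hand":-1,"travel":[0,-0.007,0.315],"twist":0},{"hand":-1,"travel":[0,-0.007,0.315],"twist":0},{"hand":-1,"travel":[0,-0.007,0.315],"twist":0},{"hand":-1,"travel":[0,-0.007,0.315],"twist":0},{"hand":-1,"travel":[0,-0.007,0.315],"twist":0}]' 25
python3 -c "
from h import *
go((603.7,303.4,70,72.6))"
```

```text
time: 8.4
position: [0.4584, 0.2055, 0.0044]
ee_rot: [179.9, 0.0, 139.6]
contact_force: [0.3, 0.9, 2.7]
grip_width: 0.571
grasp_force: 25.0
t 8.4 p [458.4 205.5   4.4] rot [179.9   0.  139.6] grip 0.57 25.0 F [0.3 0.9 2.7]
travel [-0.237  0.844 -0.327] twist 0.372
```

```bash
python3 -m pendant '[{"hand":-1,"travel":[0,0,-0.1],"twist":0},{"hand":-1,"travel":[0,0,-0.25],"twist":0},{"hand":-1,"travel":[-0.05,0.17,-0.33],"twist":0.045},{"hand":-1,"travel":[-0.1,0.34,-0.33],"twist":0.09},{"hand":-1,"travel":[-0.15,0.5,-0.33],"twist":0.135},{"hand":-1,"travel":[-0.2,0.66,-0.33],"twist":0.18},{"hand":-1,"travel":[-0.237,0.8,-0.33],"twist":0.225},{"hand":-1,"travel":[-0.237,0.844,-0.33],"twist":0.27},{"hand":-1,"travel":[-0.237,0.844,-0.33],"twist":0.315},{"hand":-1,"travel":[-0.237,0.844,-0.33],"twist":0.36}]' 35
python3 -c "
from h import *
go((603.7,303.4,14,72.6))"
```

```text
time: 9.4
position: [0.6033, 0.3033, 0.0693]
ee_rot: [-180.0, 0.0, 74.5]
contact_force: [-0.4, -0.0, -0.7]
grip_width: 0.576
grasp_force: 35.0
t 9.4 p [603.3 303.3  69.3] rot [-180.     0.    74.5] grip 0.58 35.0 F [-0.4 -0.  -0.7]
travel [0.001 0.002 0.276] twist 0.011
```

```bash
python3 -m pendant '[{"hand":-1,"travel":[0,0.002,0.1],"twist":0.011},{"hand":-1,"travel":[0,0.002,0.18],"twist":0.011},{"hand":-1,"travel":[0,0.002,0.23],"twist":0.011},{"hand":-1,"travel":[0,0.002,0.26],"twist":0.011},{"hand":-1,"travel":[0,0.002,0.277],"twist":0.011},{"hand":-1,"travel":[0,0.002,0.277],"twist":0.011},{"hand":1,"travel":[0,0.002,0.277],"twist":0.011},{"hand":1,"travel":[0,0.002,0.277],"twist":0.011},{"hand":1,"travel":[0,0.002,0.277],"twist":0.011},{"hand":1,"travel":[0,0.002,0.277],"twist":0.011}]'
python3 -m pendant '[{"hand":1,"travel":[0,0,-0.1],"twist":0},{"hand":1,"travel":[0,0,-0.25],"twist":0},{"hand":1,"travel":[0,0,-0.4],"twist":0},{"hand":1,"travel":[0,0,-0.55],"twist":0},{"hand":1,"travel":[-0.2,0,-0.6],"twist":0},{"hand":1,"travel":[-0.4,0,-0.6],"twist":0},{"hand":1,"travel":[-0.6,0,-0.6],"twist":0},{"hand":1,"travel":[-0.8,0,-0.6],"twist":0},{"hand":1,"travel":[-1,0,-0.6],"twist":0},{"hand":1,"travel":[-1,0,-0.6],"twist":0}]'
python3 -c "
from h import *
go((460.7,-390.2,80,79))
import cv2
from workcell import cams
t=cams.get_image('top')['color'][:,:,::-1][150:250,150:280];s=cams.get_image('scene')['color'][:,:,::-1][145:245,170:300]
cv2.imwrite('pics/g4.png',cv2.resize(np.vstack([t,s]),None,fx=3,fy=3,interpolation=cv2.INTER_CUBIC))"
```

```text
time: 10.4
position: [0.6041, 0.3031, 0.015]
ee_rot: [180.0, -0.0, 72.9]
contact_force: [0.7, -0.5, 0.6]
grip_width: 0.853
grasp_force: 0.0
time: 11.4
position: [0.5443, 0.1057, 0.1352]
ee_rot: [180.0, 0.0, 72.4]
contact_force: [-0.7, 0.2, 0.5]
grip_width: 1.006
grasp_force: 0.0
t 11.4 p [544.3 105.7 135.2] rot [180.    0.   72.4] grip 1.01 0.0 F [-0.7  0.2  0.5]
travel [-2.49   0.35   0.278] twist -0.037
```

View pics/g4.png

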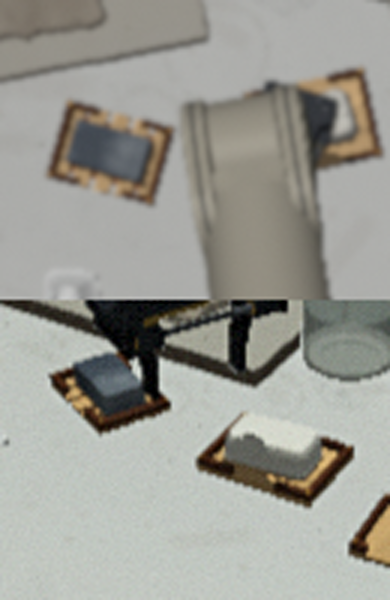

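The sanding block is flat and centred in the slatted cradle, at about (112,150) in the crop. Next is the wedge.

```bash
python3 -m pendant '[{"hand":1,"travel":[-0.2,0.03,0],"twist":0},{"hand":1,"travel":[-0.4,0.06,0],"twist":0},{"hand":1,"travel":[-0.6,0.1,0],"twist":0},{"hand":1,"travel":[-0.8,0.13,0],"twist":0},{"hand":1,"travel":[-1,0.15,0],"twist":0},{"hand":1,"travel":[-1,0.15,0],"twist":0},{"hand":1,"travel":[-1,0.15,0],"twist":0},{"hand":1,"travel":[-1,0.15,0],"twist":0},{"hand":1,"travel":[-1,0.15,0],"twist":0},{"hand":1,"travel":[-1,0.15,0],"twist":0}]'
python3 -m pendant '[{"hand":1,"travel":[-0.2,0.03,0],"twist":0},{"hand":1,"travel":[-0.4,0.06,0],"twist":0},{"hand":1,"travel":[-0.6,0.1,0],"twist":-0.01},{"hand":1,"travel":[-0.8,0.13,0.1],"twist":-0.02},{"hand":1,"travel":[-1,0.15,0.2],"twist":-0.037},{"hand":1,"travel":[-1,0.15,0.2],"twist":-0.037},{"hand":1,"travel":[-1,0.15,0.2],"twist":-0.037},{"hand":1,"travel":[-1,0.15,0.2],"twist":-0.037},{"hand":1,"travel":[-1,0.15,0.2],"twist":-0.037},{"hand":1,"travel":[-1,0.15,0.2],"twist":-0.037}]'
python3 -c "
from h import *
go((460.7,-390.2,50,79))"
```

```text
time: 12.5
position: [0.5149, -0.0869, 0.1344]
ee_rot: [-180.0, -0.0, 73.0]
contact_force: [-0.3, 0.8, -0.2]
grip_width: 1.0
grasp_force: 0.0
time: 13.5
position: [0.4852, -0.2869, 0.0949]
ee_rot: [179.9, -0.0, 79.6]
contact_force: [-0.5, 0.1, -0.2]
grip_width: 1.002
grasp_force: 0.0
t 13.5 p [ 485.2 -286.9   94.9] rot [179.9  -0.   79.6] grip 1.0 0.0 F [-0.5  0.1 -0.2]
travel [-0.53  -0.028  0.224] twist 0.003
```

```bash
python3 -m pendant '[{"hand":1,"travel":[-0.15,-0.01,0],"twist":0},{"hand":1,"travel":[-0.3,-0.02,0],"twist":0},{"hand":1,"travel":[-0.45,-0.025,0.1],"twist":0},{"hand":1,"travel":[-0.53,-0.028,0.2],"twist":0},{"hand":1,"travel":[-0.53,-0.028,0.25],"twist":0},{"hand":1,"travel":[-0.53,-0.028,0.25],"twist":0},{"hand":1,"travel":[-0.53,-0.028,0.25],"twist":0},{"hand":1,"travel":[-0.53,-0.028,0.25],"twist":0},{"hand":1,"travel":[-0.53,-0.028,0.25],"twist":0},{"hand":1,"travel":[-0.53,-0.028,0.25],"twist":0}]'
python3 -c "
from h import *
go((460.7,-390.2,4,79))
import cv2
from workcell import cams
s=cams.get_image('scene')['color'][:,:,::-1][230:330,300:430]
cv2.imwrite('pics/g5.png',cv2.resize(s,None,fx=5,fy=5,interpolation=cv2.INTER_CUBIC))"
```

```text
time: 14.5
position: [0.4601, -0.3909, 0.0451]
ee_rot: [179.9, -0.0, 79.6]
contact_force: [-0.3, 0.1, -0.3]
grip_width: 1.001
grasp_force: 0.0
t 14.5 p [ 460.1 -390.9   45.1] rot [179.9  -0.   79.6] grip 1.0 0.0 F [-0.3  0.1 -0.3]
travel [0.004 0.002 0.206] twist 0.003
```

View pics/g5.png

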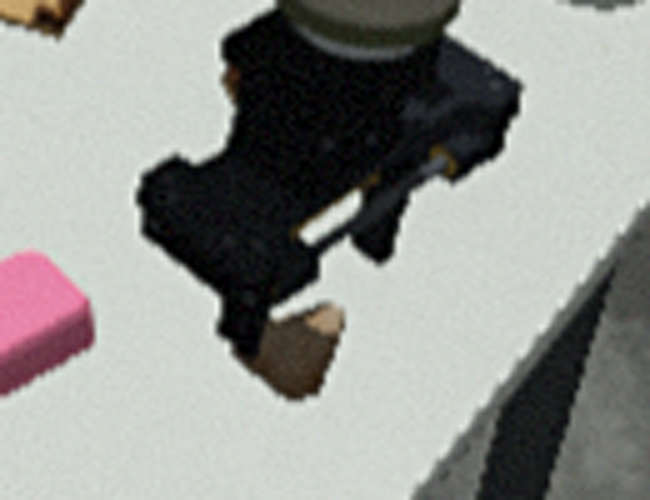

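```bash
python3 -m pendant '[{"hand":1,"travel":[0.004,0.002,0.08],"twist":0.003},{"hand":1,"travel":[0.004,0.002,0.16],"twist":0.003},{"hand":1,"travel":[0.004,0.002,0.2],"twist":0.003},{"hand":1,"travel":[0.004,0.002,0.205],"twist":0.003},{"hand":-1,"travel":[0.004,0.002,0.205],"twist":0.003},{"hand":-1,"travel":[0.004,0.002,0.205],"twist":0.003},{"hand":-1,"travel":[0.004,0.002,0.205],"twist":0.003},{"hand":-1,"travel":[0.004,0.002,0.205],"twist":0.003},{"hand":-1,"travel":[0.004,0.002,0.205],"twist":0.003},{"hand":-1,"travel":[0.004,0.002,0.205],"twist":0.003}]' 20
python3 -c "
from h import *
a=np.radians(14.4);g=np.array([.5,-3])@np.array([[np.cos(a),np.sin(a)],[-np.sin(a),np.cos(a)]])+[615.9,-104.5];print(g)
go((*g,70,104.4))"
```

```text
time: 15.55
position: [0.4603, -0.3905, 0.0038]
ee_rot: [180.0, -0.0, 79.0]
contact_force: [-0.3, 0.4, 2.4]
grip_width: 0.611
grasp_force: 20.0
[ 617.13036124 -107.28140454]
t 15.55 p [ 460.3 -390.5    3.8] rot [180.  -0.  79.] grip 0.61 20.0 F [-0.3  0.4  2.4]
travel [ 1.54   0.499 -0.331] twist -0.141
```

```bash
python3 -m pendant '[{"hand":-1,"travel":[0,0,-0.1],"twist":0},{"hand":-1,"travel":[0,0,-0.25],"twist":0},{"hand":-1,"travel":[0.12,0.04,-0.4],"twist":0},{"hand":-1,"travel":[0.3,0.1,-0.45],"twist":0},{"hand":-1,"travel":[0.5,0.16,-0.45],"twist":0},{"hand":-1,"travel":[0.68,0.22,-0.45],"twist":0},{"hand":-1,"travel":[0.86,0.28,-0.45],"twist":0},{"hand":-1,"travel":[1,0.32,-0.45],"twist":0},{"hand":-1,"travel":[1,0.32,-0.45],"twist":0},{"hand":-1,"travel":[1,0.32,-0.45],"twist":0}]' 25
python3 -m pendant '[{"hand":-1,"travel":[0.15,0.05,0],"twist":0},{"hand":-1,"travel":[0.3,0.1,0],"twist":-0.03},{"hand":-1,"travel":[0.42,0.14,0],"twist":-0.06},{"hand":-1,"travel":[0.54,0.179,0],"twist":-0.09},{"hand":-1,"travel":[0.54,0.179,0.05],"twist":-0.12},{"hand":-1,"travel":[0.54,0.179,0.12],"twist":-0.141},{"hand":-1,"travel":[0.54,0.179,0.12],"twist":-0.141},{"hand":-1,"travel":[0.54,0.179,0.12],"twist":-0.141},{"hand":-1,"travel":[0.54,0.179,0.12],"twist":-0.141},{"hand":-1,"travel":[0.54,0.179,0.12],"twist":-0.141}]'
python3 -c "
from h import *
go((617.1,-107.3,12.5,104.4))"
```

```text
time: 16.55
position: [0.5613, -0.2059, 0.0934]
ee_rot: [-180.0, 0.0, 79.1]
contact_force: [-0.4, -1.3, -0.5]
grip_width: 0.609
grasp_force: 25.0
time: 17.55
position: [0.6173, -0.1077, 0.0703]
ee_rot: [179.9, 0.0, 104.3]
contact_force: [-1.1, -0.2, -0.0]
grip_width: 0.613
grasp_force: 25.0
t 17.55 p [ 617.3 -107.7   70.3] rot [179.9   0.  104.3] grip 0.61 25.0 F [-1.1 -0.2 -0. ]
travel [ 0.002 -0.001  0.289] twist -0.001
```

```bash
python3 -m pendant '[{"hand":-1,"travel":[0.002,0,0.1],"twist":0},{"hand":-1,"travel":[0.002,0,0.18],"twist":0},{"hand":-1,"travel":[0.002,0,0.24],"twist":0},{"hand":-1,"travel":[0.002,0,0.275],"twist":0},{"hand":-1,"travel":[0.002,0,0.288],"twist":0},{"hand":-1,"travel":[0.002,0,0.288],"twist":0},{"hand":1,"travel":[0.002,0,0.288],"twist":0},{"hand":1,"travel":[0.002,0,0.288],"twist":0},{"hand":1,"travel":[0.002,0,0.288],"twist":0},{"hand":1,"travel":[0.002,0,0.288],"twist":0}]'
python3 -m pendant '[{"hand":1,"travel":[0,0,-0.1],"twist":0},{"hand":1,"travel":[0,0,-0.25],"twist":0},{"hand":1,"travel":[0,0,-0.4],"twist":0},{"hand":1,"travel":[0,0,-0.5],"twist":0},{"hand":1,"travel":[0,-0.2,-0.5],"twist":0},{"hand":1,"travel":[0,-0.4,-0.5],"twist":0},{"hand":1,"travel":[0,-0.6,-0.5],"twist":0},{"hand":1,"travel":[0,-0.8,-0.5],"twist":0},{"hand":1,"travel":[0,-0.8,-0.5],"twist":0},{"hand":1,"travel":[0,-0.8,-0.5],"twist":0}]'
python3 -c "
from h import *
go((443.2,-182,65,107.5))
import cv2
from workcell import cams
s=cams.get_image('scene')['color'][:,:,::-1][190:290,250:380]
cv2.imwrite('pics/g6.png',cv2.resize(s,None,fx=5,fy=5,interpolation=cv2.INTER_CUBIC))"
```

```text
time: 18.55
position: [0.617, -0.1068, 0.012]
ee_rot: [180.0, -0.0, 104.4]
contact_force: [1.2, -0.6, 0.3]
grip_width: 0.889
grasp_force: 0.0
time: 19.55
position: [0.4618, -0.1465, 0.1124]
ee_rot: [179.9, -0.0, 104.3]
contact_force: [0.4, 0.8, -0.7]
grip_width: 0.997
grasp_force: 0.0
t 19.55 p [ 461.8 -146.5  112.4] rot [179.9  -0.  104.3] grip 1.0 0.0 F [ 0.4  0.8 -0.7]
travel [-0.149 -0.135  0.237] twist -0.018
```

View pics/g6.png

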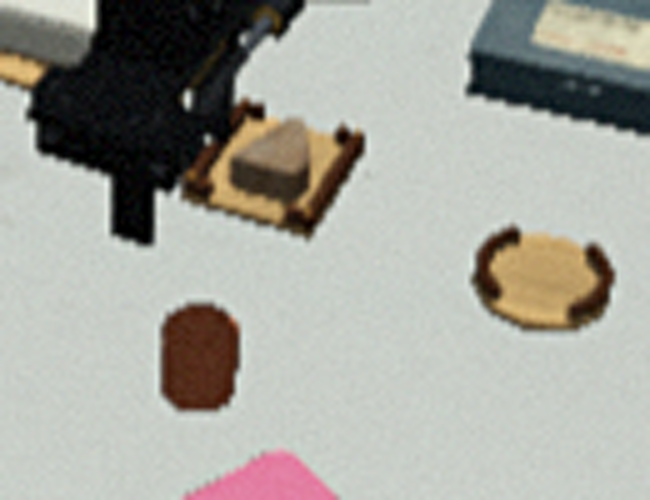

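The wedge lies flat in the square cradle, at about (272,160) in the crop. Now the kiln prop.

```bash
python3 -m pendant '[{"hand":1,"travel":[-0.08,-0.07,0],"twist":-0.018},{"hand":1,"travel":[-0.149,-0.135,0.05],"twist":-0.018},{"hand":1,"travel":[-0.149,-0.135,0.15],"twist":-0.018},{"hand":1,"travel":[-0.149,-0.135,0.25],"twist":-0.018},{"hand":1,"travel":[-0.149,-0.135,0.35],"twist":-0.018},{"hand":1,"travel":[-0.149,-0.135,0.45],"twist":-0.018},{"hand":1,"travel":[-0.149,-0.135,0.51],"twist":-0.018},{"hand":1,"travel":[-0.149,-0.135,0.51],"twist":-0.018},{"hand":1,"travel":[-0.149,-0.135,0.51],"twist":-0.018},{"hand":1,"travel":[-0.149,-0.135,0.51],"twist":-0.018}]'
python3 -m pendant '[{"hand":-1,"travel":[0,0,0],"twist":0},{"hand":-1,"travel":[0,0,0],"twist":0},{"hand":-1,"travel":[0,0,0],"twist":0},{"hand":-1,"travel":[0,0,0],"twist":0},{"hand":-1,"travel":[0,0,0],"twist":0},{"hand":-1,"travel":[0,0,0],"twist":0},{"hand":-1,"travel":[0,0,0],"twist":0},{"hand":-1,"travel":[0,0,0],"twist":0},{"hand":-1,"travel":[0,0,-0.1],"twist":0},{"hand":-1,"travel":[0,0,-0.35],"twist":0}]' 20
python3 -c "
from h import *
go((635.3,-282.1,80,107.5))"
```

```text
time: 20.6
position: [0.4439, -0.1823, 0.0108]
ee_rot: [179.9, 0.0, 107.6]
contact_force: [-0.3, -0.5, -0.1]
grip_width: 1.001
grasp_force: 0.0
time: 21.6
position: [0.4403, -0.1813, 0.0777]
ee_rot: [-179.6, -0.1, 107.6]
contact_force: [1.9, -0.3, 0.5]
grip_width: 0.476
grasp_force: 20.0
t 21.6 p [ 440.3 -181.3   77.7] rot [-1.796e+02 -1.000e-01  1.076e+02] grip 0.48 20.0 F [ 1.9 -0.3  0.5]
travel [-0.775  0.777 -0.019] twist 0.001
```

```bash
python3 -m pendant '[{"hand":-1,"travel":[-0.1,0.1,0],"twist":0},{"hand":-1,"travel":[-0.25,0.25,0],"twist":0},{"hand":-1,"travel":[-0.42,0.42,0],"twist":0},{"hand":-1,"travel":[-0.58,0.58,0],"twist":0},{"hand":-1,"travel":[-0.7,0.7,0],"twist":0},{"hand":-1,"travel":[-0.775,0.77,0],"twist":0},{"hand":-1,"travel":[-0.775,0.77,0],"twist":0},{"hand":-1,"travel":[-0.775,0.77,0],"twist":0},{"hand":-1,"travel":[-0.775,0.77,0],"twist":0},{"hand":-1,"travel":[-0.775,0.77,0],"twist":0}]'
python3 -c "
from h import *
go((635.3,-282.1,19.5,107.5))"
```

```text
time: 22.6
position: [0.6363, -0.2828, 0.0801]
ee_rot: [180.0, -0.0, 107.6]
contact_force: [0.3, -0.3, -1.1]
grip_width: 0.478
grasp_force: 20.0
t 22.6 p [ 636.3 -282.8   80.1] rot [180.   -0.  107.6] grip 0.48 20.0 F [ 0.3 -0.3 -1.1]
travel [ 0.004 -0.004  0.303] twist 0.001
```

```bash
python3 -m pendant '[{"hand":-1,"travel":[0.004,-0.004,0.1],"twist":0},{"hand":-1,"travel":[0.004,-0.004,0.18],"twist":0},{"hand":-1,"travel":[0.004,-0.004,0.24],"twist":0},{"hand":-1,"travel":[0.004,-0.004,0.285],"twist":0},{"hand":-1,"travel":[0.004,-0.004,0.302],"twist":0},{"hand":-1,"travel":[0.004,-0.004,0.302],"twist":0},{"hand":1,"travel":[0.004,-0.004,0.302],"twist":0},{"hand":1,"travel":[0.004,-0.004,0.302],"twist":0},{"hand":1,"travel":[0.004,-0.004,0.302],"twist":0},{"hand":1,"travel":[0.004,-0.004,0.302],"twist":0}]'
python3 -m pendant '[{"hand":1,"travel":[0,0,-0.1],"twist":0},{"hand":1,"travel":[0,0,-0.25],"twist":0},{"hand":1,"travel":[0,0,-0.4],"twist":0},{"hand":1,"travel":[0,0,-0.6],"twist":0},{"hand":1,"travel":[0,-0.2,-0.7],"twist":0},{"hand":1,"travel":[0,-0.4,-0.7],"twist":0},{"hand":1,"travel":[0,-0.6,-0.7],"twist":0},{"hand":1,"travel":[0,-0.8,-0.7],"twist":0},{"hand":1,"travel":[0,-1,-0.7],"twist":0},{"hand":1,"travel":[0,-1,-0.7],"twist":0}]'
python3 -m pendant '[{"hand":1,"travel":[0,0,0],"twist":0},{"hand":1,"travel":[0,0,0],"twist":0},{"hand":1,"travel":[0,0,0],"twist":0},{"hand":1,"travel":[0,0,0],"twist":0},{"hand":1,"travel":[0,0,0],"twist":0},{"hand":1,"travel":[0,0,0],"twist":0},{"hand":1,"travel":[0,0,0],"twist":0},{"hand":1,"travel":[0,0,0],"twist":0},{"hand":1,"travel":[0,0,0],"twist":0},{"hand":1,"travel":[0,0,0],"twist":0}]'
python3 -c "
import cv2,numpy as np
from workcell import cams
t=cams.get_image('top')['color'][:,:,::-1][120:260,160:410];s=cams.get_image('scene')['color'][:,:,::-1][150:290,170:420]
cv2.imwrite('pics/g7.png',cv2.resize(np.vstack([t,s]),None,fx=2.1,fy=2.1,interpolation=cv2.INTER_CUBIC))"
```

```text
time: 23.6
position: [0.636, -0.2829, 0.0199]
ee_rot: [180.0, 0.0, 107.6]
contact_force: [-0.3, -0.0, -0.0]
grip_width: 0.756
grasp_force: 0.0
time: 24.6
position: [0.4399, -0.3463, 0.1602]
ee_rot: [180.0, -0.0, 107.2]
contact_force: [0.9, 0.0, 0.3]
grip_width: 1.003
grasp_force: 0.0
time: 25.6
position: [0.4451, -0.3433, 0.1595]
ee_rot: [180.0, -0.0, 107.6]
contact_force: [0.4, -1.1, -0.3]
grip_width: 1.002
grasp_force: 0.0
```

View pics/g7.png

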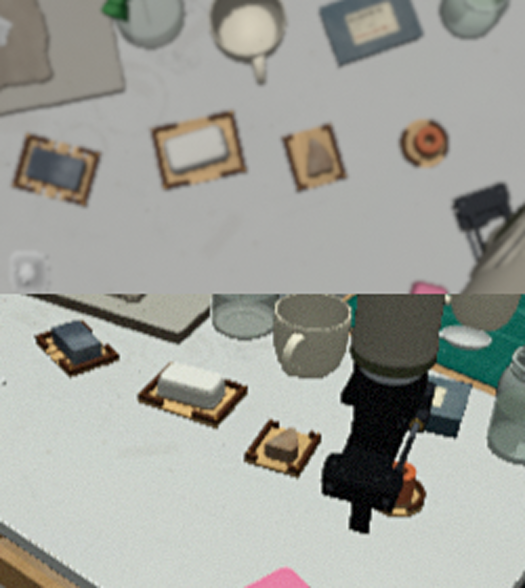

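All four blocks are seated. The prop's apparent offset, (430,138) against (424,143), matches the parallax expected from its height.

```bash
python3 -c "
from workcell import job_done
print(job_done())"
```

```text
the job is handed in; nothing more can be done
None
```

All four blocks are standing flat and roughly centred in their own cradles, put away in the order plaster block, sanding block, wedge, kiln prop; the casting and mug were not touched, and the job was handed in at about 26 s.

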